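Seat, cam-lock and point out the drilling centre

ROBOT

A 7-joint arm with a two-finger parallel gripper is mounted at the origin on a cart in front of the work surface, level with it; the furniture and walls round the work are solid. World frame = base frame: x ahead of the robot, y to its left, z up, the work surface at z = 0. Lengths are in m, angles in rad, forces in N, time in s.
With the tool pointing down it reaches from about 0.4 to 0.85 m from the base axis. Payload 4.5 kg.
Tool frame: the origin (TCP) lies midway between the tips of the shut fingers; the grasp point (between the pads) lies 19 mm behind it; z points along the fingers, y is the line along which they close (so a half turn about z gives the same grasp; the last joint's range is limited). The gripper opens to 88 mm and grips with 3 to 60 N. Pads are 18 mm wide; open, the fingers measure 123 mm over their backs; the gripper's body (75 mm by 187 mm) begins 45 mm behind the grasp point.
Start: joints at [1.242, 0.689, -0.195, 1.565, 0.157, 0.902, -0.215], TCP at [0.222, -0.584, 0.239] pointing down, gripper open.
Joint ranges: [-3.01, 3.01], [-0.46, 2.08], [-1.47, 1.51], [0.13, 2.56], [-1, 4.14], [0.04, 2.09], [-2.66, 2.66]. Speed limits (rad/s): [2.57, 2.57, 3.14, 3.14, 3.14, 3.14, 3.14].

INTERFACE

Orientations are given as a unit quaternion [x, y, z, w].
In Python, from plant import r, eyes, finish_job gives the robot as it stands. The module is installed in compiled form; this text tells all that it offers.
- The arm moves only by the tool move_arm, never from a script. Its argument "motion" is a list of rows, each a list of 7 numbers: the shift along the tool's x, y, z in mm, then the turn, a rotation vector about the tool's x, y, z in degrees, then the closure, from 0 (fully open) to 1 (shut). A call has 1 to 5 rows; each row is the pose to reach, as a shift and turn from the pose commanded when the call began, along the tool's axes at that moment; what a row does not reach only later rows make up. A row lasts 1/8 s, in which the tool goes at most 62.5 mm and 10.7 degrees, less where a joint would pass 70% of its speed; a pose out of reach is approached as far as the arm can. A call with a gripper value outside its range is refused whole. The fingers move at their own pace and stop on an object; "newtons" is the grip in N (left out, the last holds). Time passes only in rows, so rows that repeat a pose let the fingers close. It gives the time, the measured TCP pose, the force, the opening and the grip force at its end, in the units of the state.
- r.get_state(): the state, without advancing time (a new reading comes with each control period).
- eyes.snapshot(name): name is "side" or "top" or "wrist"; returns a dict with "frame" (400x640x3 uint8, red, green, blue), "z_map" (400x640 float32, m along the optical axis (not along the pixel's ray), 0 where there is no reading), "intrinsics" (3x3 intrinsics, pixels), "world_to_cam" (4x4, takes a point from world to camera coordinates). Camera axes: x right, y down, z forward; pixel columns grow to the right and rows downward; lengths in m; the calibration is good to about 2 mm. A picture is of the moment at which its call begins.
- finish_job(): hands the job in; it is judged then, once.
The state is a dict: "clock": time; "q": joint angles; "qd": joint speeds; "joint_torque": joint torques, N m; "tool_pos": TCP position; "eef_rot": TCP orientation; "contact_force": force on the tool from outside, world axes, zero at the start; "moment": the same for the moment, N m; "opening": opening from 0.0 (shut) to 1.0 (fully open); "finger_force": force on a finger pad.
Only numpy, scipy, OpenCV 4.12 (cv2) and the standard library are available. Lean on these libraries where they do the work, as an engineer would, in place of code of your own. Each camera call takes 0.05 s, during which the arm holds its last target. There are 200 camera calls.

TASK

Get the wooden disc lying in the mouth of the corner jig ready for drilling: with the fingertips push it, flat on the bench, along the long fence until it is home in the corner against both the fence and the end stop, then swing the wooden cam lever round until the cam firmly grips the disc by itself. Finally point straight down at the small hole in the middle of the clamped disc, the fingertips just above it (no more than 3 cm) without touching, and finish the program while still pointing there. Nothing is to be picked up, and the other loose things on the bench stay where they are.

Things in the scene. Friction and masses are not known exactly. Their poses are not given: they have to be found in the camera images.
- disc: pale turned wooden disc, 122 mm across (radius 61), 40 mm thick, rounded rim (widest at half height), 0.15 to 0.3 kg, lying flat and loose on the bench in the open mouth of the jig. Origin: centre of its underside; z up.
- disc_hole (a point): the small (10 mm) hole in the middle of the disc's top face: point on its axis at the top face, 40 mm above the bench
- jig: plywood corner jig screwed to the bench, no floor: the disc slides on the bench. Origin: on the bench under the place of the disc's centre when home; z up, x away from the robot, the mouth open to +y. Long fence: face at x = +61 mm, y = -85 to +200. End stop: face at y = -61, x = -67 to +61. Both 30 mm high, 22 to 24 thick. A low arm, 12 high, at x = -118 to -66, y = -85 to +72 bears the cam.
- jig_home (a point): where the disc's middle (20 mm above the bench) is when the disc is home against fence and end stop; x = y = 0 of the jig's frame. The disc starts at about x = -30 to -5, y = 150 to 190 mm in that frame.
- cam_pivot (a point): axis of the cam's pivot bolt, at x = -78, y = +45 mm in the jig's frame, 23 mm above the bench; the bolt head's top is 39 mm above the bench. The cam closes clockwise seen from above, its lever passing on the robot's side round towards the mouth; hinge stop at 2.5 rad from fully open.
- lever_end (a point): middle of the lever's rounded end, 92 mm from the pivot axis, 23 mm above the bench. The lever is a wooden bar 17 mm wide, 14 to 32 mm above the bench; more than 55 mm from the pivot it is mostly over the bare bench, nearer in over the low arm. It resists with about 1.5 N at its end, more once the cam grips.
- cam: wooden eccentric cam and lever in one piece on the vertical pivot; origin on its axis, 14 mm above the bench. Fully open, its axes are parallel to the jig's and the lever points 120 degrees clockwise of the jig's x. Starts 0 to 0.3 rad closed; meets a seated disc at about 2.0 rad, then tightens over 0.1 to 0.2 rad more, without a click, and stays where it is left.
- ring: bystander: turned wooden ring, 67 mm across, 15 mm thick; origin at the centre of its underside
- knob: bystander: turned drawer knob, 44 mm across, 48 mm high, near the outer side of the end stop; origin at the centre of its underside
- tape: bystander: tape measure, 39 x 70 x 64 mm high; origin at the centre of its underside
- cork: bystander: cork sanding block, 61 x 110 x 36 mm; origin at the centre of its underside
- offcut: bystander: sawn hardwood offcut, 42 x 74 x 28 mm; origin at the centre of its underside
There are look-alikes about, which are no part of the job. Leave any orange look-alike of the disc alone.

How it is judged:
By the outcome, as a careful person would: the job done as asked, in the order asked, and still so for the second after the job is handed in, with the robot touching nothing.
It also fails if it takes over 72 s, if anything falls off the work surface, if the arm or the gripper's body presses on something with over 40 N, if the wrist force passes 120 N, or if a joint passes its speed limit or range.

## Working session

There is one attempt and no reset: what is moved stays moved. The work goes in short steps, Python scripts to look and compute and a tool call to move; the robot and the scene stay as the last step left them, time stands still between calls to the robot, and variables do not carry over. Pictures are saved under pics/ and viewed, at most 10 in all, crops included, and the job is handed in when it is done.

Besides the shell and the picture viewer there is one more tool, called after "Call:" by a JSON object that holds its "op" and its "data". move_arm: Moves the arm, as the interface text tells. Its arguments: {"type":"object","properties":{"motion":{"type":"array","items":{"type":"array","items":{"type":"number"}}},"newtons":{"type":"number"}},"required":["motion"]}

```bash
mkdir -p pics
cat > h.py <<'E'
import numpy as np, cv2
from plant import r, eyes, finish_job
def snap(n,save=None):
    s=eyes.snapshot(n)
    if save: cv2.imwrite('pics/'+save,s['frame'][:,:,::-1])
    return s
def ray(s,u,v,z):
    K=s['intrinsics'];T=s['world_to_cam'];R=T[:3,:3];c=-R.T@T[:3,3]
    d=R.T@np.linalg.inv(K)@np.array([u,v,1.]);return c+d*(z-c[2])/d[2]
def pt(s,u,v):
    K=s['intrinsics'];T=s['world_to_cam'];R=T[:3,:3];c=-R.T@T[:3,3]
    return c+R.T@(np.linalg.inv(K)@np.array([u,v,1.])*s['z_map'][int(v),int(u)])
def proj(s,p):
    q=s['world_to_cam']@np.append(p,1);q=s['intrinsics']@q[:3];return q[:2]/q[2]
E
python3 - <<'E'
from h import *
for n in('top','side'): 
    s=snap(n,n+'0.png');T=s['world_to_cam'];print(n,-T[:3,:3].T@T[:3,3])
st=r.get_state();print(st['clock'],st['tool_pos'],st['eef_rot'],st['contact_force'])
E
```

```text
top [0.41375982 0.04891443 0.97728426]
side [-0.64244895  0.64908555  0.92597214]
0.1 [ 0.221545   -0.58383577  0.23800027] [ 9.83582971e-01  1.80454613e-01 -2.24674905e-04 -7.87830038e-04] [-0.52592223 -0.97911309  0.34947652]
```

View pics/top0.png

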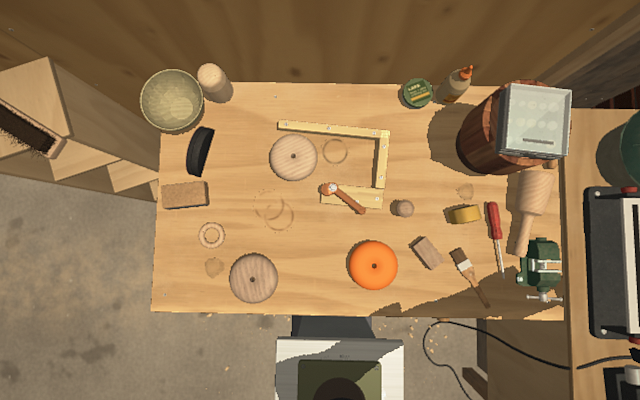

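View pics/side0.png

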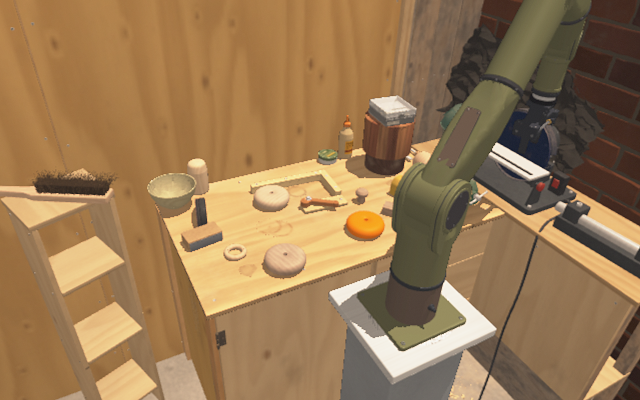

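The top view shows jig fence (278,125)-(388,133), end stop (382,160), cam pivot about (330,188) and lever end about (362,211). Candidates for the disc are the pale disc in the mouth (293,157), the grey-brown one (253,278) and the orange one (373,265). I choose (293,157), which is the one in the jig mouth, and check it in a close crop.

Run:
```python
from h import *
s=snap('top')
f=s['frame'][105:225,260:420,::-1]
cv2.imwrite('pics/crop1.png',cv2.resize(f,None,fx=5,fy=5,interpolation=cv2.INTER_CUBIC))
for u,v in[(293,157),(300,150),(280,125),(380,132),(382,180),(330,188),(355,206),(300,180),(403,208)]: print(u,v,pt(s,u,v).round(4))
# height map mask of disc: z 30-45mm
K=s['intrinsics'];T=s['world_to_cam'];V,U=np.mgrid[:400,:640]
P=np.stack([(U-K[0,2])/K[0,0],(V-K[1,2])/K[1,1],np.ones_like(U)],-1)*s['z_map'][...,None]
W=(P-T[:3,3])@T[:3,:3]
np.save('/tmp/W.npy',W)
for nm,lo,hi in(('disc',.035,.045),('fence',.027,.033),('low',.009,.0135)):
    m=((W[...,2]>lo)&(W[...,2]<hi)).astype(np.uint8);m[:,:260]=0;m[:,395:]=0;m[:105]=0;m[225:]=0
    n,l,st,c=cv2.connectedComponentsWithStats(m)
    for i in range(1,n):
        if st[i,4]>30:
            p=W[l==i]; print(nm,st[i],c[i].round(1),p.mean(0).round(4),cv2.minEnclosingCircle((p[:,:2]*1000).astype(np.float32)),cv2.minAreaRect((p[:,:2]*1000).astype(np.float32)))
```

```text
293 157 [ 0.6115  0.1285 -0.002 ]
300 150 [0.621  0.108  0.0408]
280 125 [0.6867 0.1611 0.0322]
380 132 [ 0.6735 -0.0938  0.0303]
382 180 [ 0.5507 -0.0996  0.0289]
330 188 [0.5273 0.031  0.0336]
355 206 [ 0.4832 -0.0319  0.0361]
300 180 [0.5504 0.1084 0.003 ]
403 208 [ 0.4797 -0.1483  0.0481]
disc [ 271  134   46   44 1426] [293.3 155.6] [0.6067 0.1246 0.0396] ((607.165283203125, 124.41204071044922), 56.78076171875) ((607.994384765625, 125.27700805664062), (110.011962890625, 110.30464935302734), 29.08848762512207)
fence [ 278  119  112   69 1301] [350.1 139.9] [ 0.6518 -0.0177  0.0303] ((617.6710815429688, 28.462501525878906), 157.79534912109375) ((617.2192993164062, 28.999603271484375), (284.4884948730469, 150.21923828125), 85.28992462158203)
fence [276 171  30  10  51] [290.9 176.8] [0.5543 0.1299 0.0305] ((561.7005615234375, 131.30873107910156), 37.11179733276367) ((555.9157104492188, 132.07513427734375), (74.21946716308594, 15.31214427947998), 82.45336151123047)
fence [321 183  45  31 247] [342.7 197. ] [ 0.5056 -0.0011  0.0313] ((499.4735412597656, -1.8292789459228516), 63.22251892089844) ((506.1570129394531, -5.2078399658203125), (126.36576080322266, 35.36362075805664), 63.182769775390625)
low [341 185  43  24 477] [365.3 195.5] [ 0.5125 -0.0598  0.0118] ((510.2142639160156, -51.10565185546875), 57.2126350402832) ((510.1287536621094, -50.24130630493164), (108.30757141113281, 52.192474365234375), 85.18399810791016)
low [321 193  29  13 140] [332.8 199.8] [0.4997 0.0229 0.0119] ((499.1466064453125, 16.63368034362793), 37.2256965637207) ((503.24200439453125, 16.67070198059082), (73.21459197998047, 27.232942581176758), 84.8624496459961)
```

View pics/crop1.png

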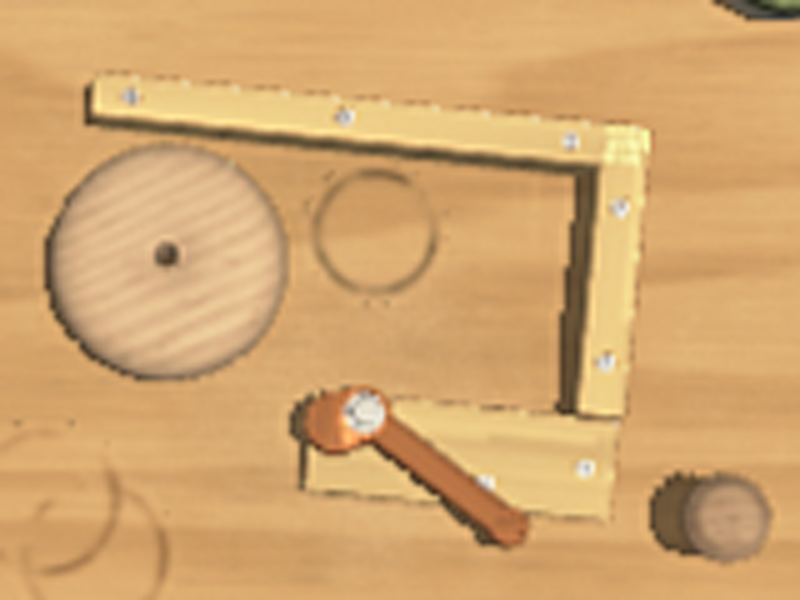

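The crop confirms the pale disc with its hole at (293,156). It also shows the bolt at (333,187.4), the lever end at (362,210.4) and the knob near (405,208). Next: fit the jig frame, with the side view as a check.

Run:
```python
from h import *
W=np.load('/tmp/W.npy');s=snap('top');d=snap('side')
V,U=np.mgrid[:400,:640]
m=(abs(W[...,2]-.03)<.004)&(V>115)&(V<190)&(U>276)&(U<392)&(W[...,0]>.5)
P=W[m][:,:2]*1000
F=P[(P[:,0]>650)&(P[:,1]>-70)]
q=cv2.fitLine(F.astype(np.float32),cv2.DIST_HUBER,0,.01,.01).ravel();q*=np.sign(q[1]);dy=q[:2]/np.hypot(*q[:2])
if dy[1]<0:dy=-dy
dx=np.array([dy[1],-dy[0]]);print('yaw',np.degrees(np.arctan2(dx[1],dx[0])))
fx=F@dx; print('fence x range',np.percentile(fx,[1,50,99]))
S=P[(P@dx<np.percentile(fx,1)-4)&(P[:,1]<-60)]; sy=S@dy;print('stop',np.percentile(sy,[1,50,99]),len(S), 'fence end y',(F@dy).max())
q=cv2.fitLine(S.astype(np.float32),cv2.DIST_HUBER,0,.01,.01).ravel();print('stop dir',np.degrees(np.arctan2(q[1],q[0])))
hx=np.median(fx)-61-11.5; hy=np.median(sy)+61+11.5
O=hx*dx+hy*dy; print('home',O)
to=lambda p:np.array([(p[:2]*1000-O)@dx,(p[:2]*1000-O)@dy])
w=lambda x,y,z:np.append((O+x*dx+y*dy)/1000,z)
# disc centre by contour outline at rim
for nm,u,v,z in(('hole',293.3,156.2,.04),('bolt',333,187.4,.039),('lever',362,210.4,.032)):
    p=ray(s,u,v,z);print(nm,p.round(4),'jig',to(p).round(1),'side px',proj(d,p).round(1))
b=w(-78,45,.039);e=ray(s,362,210.4,.032);e=(e-b)[:2];print('lever len',np.hypot(*e)*1000,'ang jig',np.degrees(np.arctan2(e@dy,e@dx)))
g=d['frame'].copy()
for p in(ray(s,293.3,156.2,.04),ray(s,362,210.4,.032),b,w(61,200,.03),w(61,-61,.03),w(-67,-61,.03)):
    u,v=proj(d,p);cv2.drawMarker(g,(int(round(u)),int(round(v))),(0,0,255),0,5,1)
cv2.imwrite('pics/side1.png',cv2.resize(g[140:240,230:390,::-1],None,fx=5,fy=5,interpolation=cv2.INTER_NEAREST))
print('p low arm corners',[w(*c,.012).round(3) for c in((-118,-85),(-118,72))])
```

```text
yaw -4.5103745
fence x range [644.56541714 675.72885554 687.8519023 ]
stop [-64.22573348 -51.94752679 -40.43595818] 380 fence end y 219.6095055633917
stop dir -4.7293873
home [602.97696741 -26.94885372]
hole [0.6051 0.1244 0.04  ] jig [ -9.8 151.1] side px [272.1 192.5]
bolt [0.5283 0.0236 0.039 ] jig [-78.4  44.5] side px [309.1 197.1]
lever [ 0.4728 -0.0498  0.032 ] jig [-127.9  -33. ] side px [336.3 202. ]
lever len 92.5906886133191 ang jig -122.63388304142845
p low arm corners [array([ 0.479, -0.102,  0.012]), array([0.491, 0.054, 0.012])]
```

View pics/side1.png

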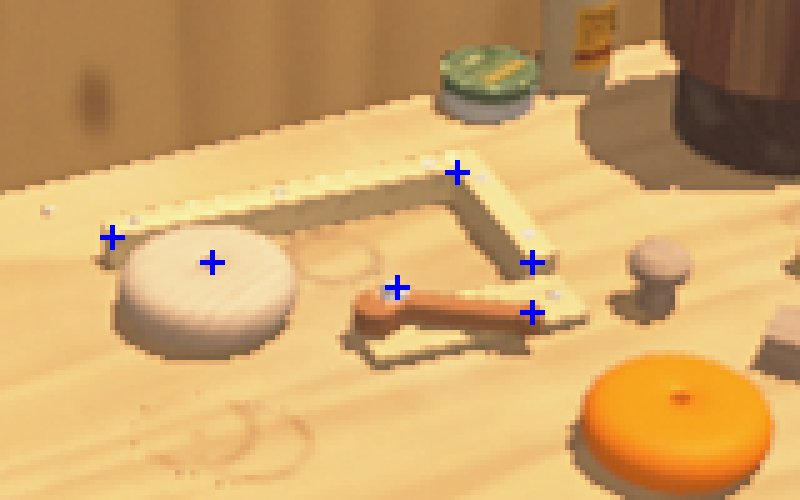

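Both views agree: bolt, lever length (92.6 mm) and heights all match the text. The jig yaw is -4.6°, home is at (603,-27) mm, the disc is at jig (-10,151) and the lever is at -122.6°. Next: a planner that converts targets to tool-axis numbers.

```bash
cat >> h.py <<'E'
O=np.array([603.,-27.]);Y=np.radians(-4.6);DX=np.array([np.cos(Y),np.sin(Y)]);DY=np.array([-DX[1],DX[0]])
def J(x,y): return O+x*DX+y*DY
def rows(a,b,n=5):
    "a,b: (x,y,z mm, yaw of tool x deg, world); prints numbers relative to a"
    a,b=np.array(a,float),np.array(b,float);p=np.radians(a[3]);d=b-a
    t=np.array([d[0]*np.cos(p)+d[1]*np.sin(p),d[0]*np.sin(p)-d[1]*np.cos(p),-d[2],-d[3]])
    print('dist',np.hypot(*d[:2]).round(),'rows',[list((t*k/n).round(1)) for k in range(1,n+1)])
def pose():
    s=r.get_state();R=__import__('scipy.spatial.transform',fromlist=['x']).Rotation.from_quat(s['eef_rot']).as_matrix()
    return np.append(np.array(s['tool_pos'])*1000,np.degrees(np.arctan2(R[1,0],R[0,0])))
E
python3 - <<'E'
from h import *
a=(222,-584,239,20.8);b=(345,-310,230,50);c=(480,-40,200,80);d=(*J(-24,250),110,105.4)
print(d);rows(a,b);rows(b,c);rows(c,d)
E
```

```text
(np.float64(599.1270379992649), np.float64(224.11949379795442), 110, 105.4)
dist 300.0 rows [[np.float64(42.5), np.float64(-42.5), np.float64(1.8), np.float64(-5.8)], [np.float64(84.9), np.float64(-85.0), np.float64(3.6), np.float64(-11.7)], [np.float64(127.4), np.float64(-127.5), np.float64(5.4), np.float64(-17.5)], [np.float64(169.8), np.float64(-170.0), np.float64(7.2), np.float64(-23.4)], [np.float64(212.3), np.float64(-212.5), np.float64(9.0), np.float64(-29.2)]]
dist 302.0 rows [[np.float64(58.7), np.float64(-14.0), np.float64(6.0), np.float64(-6.0)], [np.float64(117.4), np.float64(-28.1), np.float64(12.0), np.float64(-12.0)], [np.float64(176.2), np.float64(-42.1), np.float64(18.0), np.float64(-18.0)], [np.float64(234.9), np.float64(-56.1), np.float64(24.0), np.float64(-24.0)], [np.float64(293.6), np.float64(-70.1), np.float64(30.0), np.float64(-30.0)]]
dist 290.0 rows [[np.float64(56.2), np.float64(14.3), np.float64(18.0), np.float64(-5.1)], [np.float64(112.3), np.float64(28.6), np.float64(36.0), np.float64(-10.2)], [np.float64(168.5), np.float64(42.9), np.float64(54.0), np.float64(-15.2)], [np.float64(224.6), np.float64(57.2), np.float64(72.0), np.float64(-20.3)], [np.float64(280.8), np.float64(71.5), np.float64(90.0), np.float64(-25.4)]]
```

Call:
{"op": "move_arm", "data": {"motion": [[42, -42, 2, 0, 0, -6, 1], [85, -85, 4, 0, 0, -12, 1], [127, -127, 5, 0, 0, -18, 1], [170, -170, 7, 0, 0, -24, 1], [212, -212, 9, 0, 0, -29, 1]]}}

```text
clock: 0.88
tool_pos: [0.3456, -0.3092, 0.2299]
eef_rot: [0.906, 0.422, 0.0, 0.0]
contact_force: [1.1, 0.4, 0.4]
opening: 0.453
finger_force: 0.0
```

Call:
{"op": "move_arm", "data": {"motion": [[58, -14, 6, 0, 0, -6, 1], [117, -28, 12, 0, 0, -12, 1], [176, -42, 18, 0, 0, -18, 1], [235, -56, 24, 0, 0, -24, 1], [293, -70, 30, 0, 0, -30, 1]]}}

```text
clock: 1.5
tool_pos: [0.4814, -0.0402, 0.1996]
eef_rot: [0.766, 0.643, 0.0, 0.0]
contact_force: [-0.1, -0.7, 0.1]
opening: 0.005
finger_force: 0.0
```

Call:
{"op": "move_arm", "data": {"motion": [[56, 14, 18, 0, 0, -5, 1], [112, 29, 36, 0, 0, -10, 1], [168, 43, 54, 0, 0, -15, 1], [225, 57, 72, 0, 0, -20, 1], [281, 71, 90, 0, 0, -25, 1]]}}

```text
clock: 2.12
tool_pos: [0.601, 0.2237, 0.109]
eef_rot: [0.609, 0.793, -0.0, 0.0]
contact_force: [1.6, 0.6, 0.0]
opening: 0.005
finger_force: 0.0
```

Run:
```python
from h import *
p=pose();print(p,r.get_state()['q'],r.get_state()['contact_force'])
```

```text
[600.96201777 223.70604099 109.02433544 104.9473456 ] [-0.20201797  0.89944549 -0.42575593  1.60750967  0.4982802   0.74460846
 -0.59663824] [1.59191206 0.57777774 0.03910776]
```

Call:
{"op": "move_arm", "data": {"motion": [[0, 0, 40, 0, 0, 0, 1], [0, 0, 80, 0, 0, 0, 1], [0, 0, 99, 0, 0, 0, 1], [0, 0, 99, 0, 0, 0, 1]]}}

```text
clock: 2.62
tool_pos: [0.5996, 0.2215, 0.0098]
eef_rot: [0.61, 0.792, -0.001, -0.0]
contact_force: [-0.4, 0.2, -0.2]
opening: 0.006
finger_force: 0.0
```

Call:
{"op": "move_arm", "data": {"motion": [[-11, -4, 0, 0, 0, 0, 1], [-22, -8, 0, 0, 0, 0, 1], [-33, -12, 0, 0, 0, 0, 1], [-45, -16, 0, 0, 0, 0, 1], [-56, -20, 0, 0, 0, 0, 1]]}}

```text
clock: 3.25
tool_pos: [0.5953, 0.1621, 0.0111]
eef_rot: [0.61, 0.792, 0.0, 0.0]
contact_force: [-0.3, 2.9, 2.1]
opening: 0.008
finger_force: 1.2
```

Run:
```python
from h import *
s=snap('top');p=pose();q=(p[:2]-O);print(p,'jig',q@DX,q@DY)
cv2.imwrite('pics/top2.png',cv2.resize(s['frame'][105:225,260:420,::-1],None,fx=5,fy=5))
```

```text
[595.10868173 159.44373009  10.72895043 104.67671627] jig -22.818485979972294 185.2102969341221
```

View pics/top2.png

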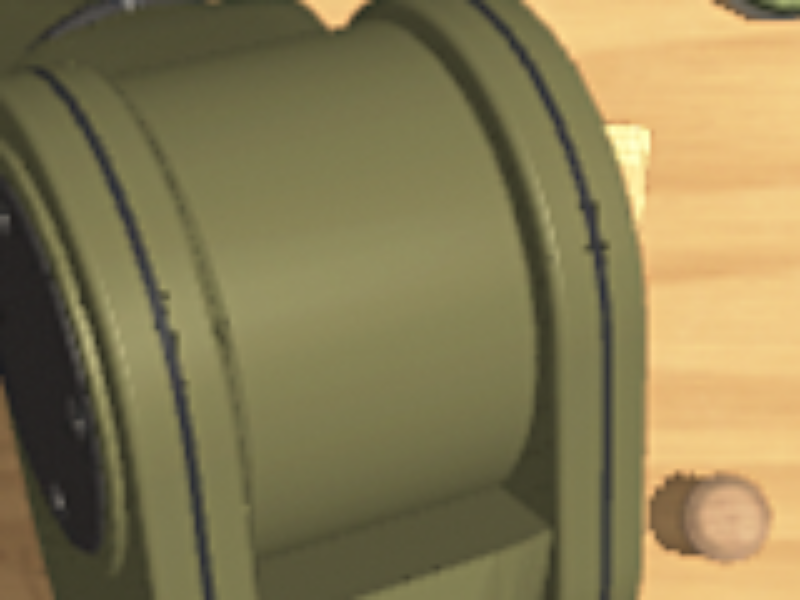

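The top view is blocked by the arm, but the 3 N force in +y says the disc is being pushed. I continue on force feedback.

Call:
{"op": "move_arm", "data": {"motion": [[-11, -4, 0, 0, 0, 0, 1], [-22, -8, 0, 0, 0, 0, 1], [-32, -11, 0, 0, 0, 0, 1], [-42, -15, 0, 0, 0, 0, 1], [-52, -18, 0, 0, 0, 0, 1]]}}

```text
clock: 3.92
tool_pos: [0.5903, 0.108, 0.0107]
eef_rot: [0.61, 0.792, 0.0, -0.001]
contact_force: [-2.3, 5.4, 2.5]
opening: 0.006
finger_force: 2.6
```

Call:
{"op": "move_arm", "data": {"motion": [[-10, -4, 0, 0, 0, 0, 1], [-19, -7, 0, 0, 0, 0, 1], [-28, -10, 0, 0, 0, 0, 1], [-36, -13, 0, 0, 0, 0, 1], [-42, -15, 0, 0, 0, 0, 1]]}}

```text
clock: 4.55
tool_pos: [0.587, 0.0628, 0.0107]
eef_rot: [0.61, 0.792, -0.0, -0.0]
contact_force: [-1.5, 4.5, 2.1]
opening: 0.002
finger_force: 2.4
```

Run:
```python
from h import *
s=snap('wrist','wrist1.png');d=snap('side');p=pose();q=(p[:2]-O);print(p,'jig',q@DX,q@DY,r.get_state()['contact_force'])
g=np.hstack([s['frame'][:,:,::-1][:, 120:520],cv2.resize(d['frame'][140:240,230:330,::-1],(400,400))]);cv2.imwrite('pics/c3.png',g)
```

```text
[587.02864078  61.72274134  10.58099363 104.71492064] jig -23.035381952281085 87.15606877442546 [-1.12088567  3.14256409  0.57246934]
```

View pics/c3.png

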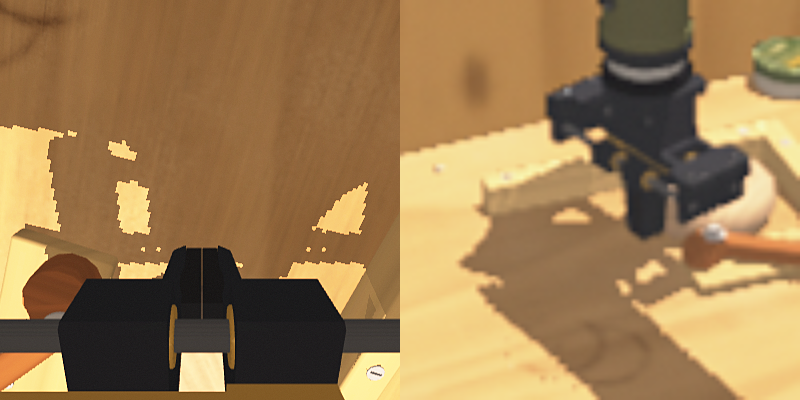

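The wrist view shows the cam head at left, and the side view shows the shut fingers behind the disc inside the jig. I push on gently until the force rises.

Call:
{"op": "move_arm", "data": {"motion": [[-3, -1, 0, 0, 0, 0, 1], [-6, -2, 0, 0, 0, 0, 1], [-9, -3, 0, 0, 0, 0, 1], [-12, -4, 0, 0, 0, 0, 1]]}}

```text
clock: 5.15
tool_pos: [0.5863, 0.0505, 0.0106]
eef_rot: [0.61, 0.792, -0.0, -0.0]
contact_force: [-2.8, 2.4, 0.1]
opening: 0.007
finger_force: 1.6
```

Call:
{"op": "move_arm", "data": {"motion": [[-2, -1, 0, 0, 0, 0, 1], [-4, -1.5, 0, 0, 0, 0, 1], [-6, -2, 0, 0, 0, 0, 1]]}}

```text
clock: 5.52
tool_pos: [0.586, 0.044, 0.0106]
eef_rot: [0.61, 0.792, -0.0, 0.0]
contact_force: [-2.3, 1.5, -0.8]
opening: 0.011
finger_force: 1.1
```

Call:
{"op": "move_arm", "data": {"motion": [[-1, 0, 0, 0, 0, 0, 1], [-2, -0.5, 0, 0, 0, 0, 1], [-3, -1, 0, 0, 0, 0, 1], [-4, -1.5, 0, 0, 0, 0, 1]]}}

```text
clock: 6.02
tool_pos: [0.5859, 0.0419, 0.0108]
eef_rot: [0.61, 0.793, 0.001, -0.0]
contact_force: [-1.0, 6.7, -0.7]
opening: 0.008
finger_force: 3.0
```

Call:
{"op": "move_arm", "data": {"motion": [[-1, 0, 0, 0, 0, 0, 1], [-2, -0.5, 0, 0, 0, 0, 1], [-3, -1, 0, 0, 0, 0, 1]]}}

```text
clock: 6.4
tool_pos: [0.5859, 0.0418, 0.011]
eef_rot: [0.609, 0.793, 0.003, -0.001]
contact_force: [-1.5, 10.7, -0.4]
opening: 0.006
finger_force: 5.0
```

The finger has stalled at the expected place while the force climbs to 11 N, so the disc is against the stop. I back off, rise, and look.

Call:
{"op": "move_arm", "data": {"motion": [[20, -3, 0, 0, 0, 0, 1], [30, -5, -30, 0, 0, 0, 1], [30, -5, -80, 0, 0, 0, 1], [30, -5, -130, 0, 0, 0, 1]]}}

```text
clock: 6.9
tool_pos: [0.5733, 0.0633, 0.1421]
eef_rot: [0.611, 0.792, -0.001, 0.001]
contact_force: [-0.2, -0.4, 0.5]
opening: 0.006
finger_force: 0.0
```

Run:
```python
from h import *
p=pose();print(p)
t=np.radians(-122.6);e=np.array([np.cos(t),np.sin(t)]);n=np.array([-e[1],e[0]]) # ccw side
q=np.array([-78,45])+76*e+27*n;print('jig start',q)
m=(*J(-100,0),130,124);b=(*J(*q),110,142.8);print(m,b);rows(p,b)
```

```text
[573.31354186  63.2884113  142.12060675 104.7251481 ]
jig start [-96.20036494 -33.57319337]
(np.float64(503.3221121543753), np.float64(-18.98010756711411), 130, 124) (np.float64(504.4169741323242), np.float64(-52.749884242940915), 110, 142.8)
dist 135.0 rows [[np.float64(-18.9), np.float64(-19.2), np.float64(6.4), np.float64(-7.6)], [np.float64(-37.9), np.float64(-38.5), np.float64(12.8), np.float64(-15.2)], [np.float64(-56.8), np.float64(-57.7), np.float64(19.3), np.float64(-22.8)], [np.float64(-75.8), np.float64(-76.9), np.float64(25.7), np.float64(-30.5)], [np.float64(-94.7), np.float64(-96.1), np.float64(32.1), np.float64(-38.1)]]
```

Call:
{"op": "move_arm", "data": {"motion": [[-19, -19, 6, 0, 0, -8, 1], [-38, -38, 13, 0, 0, -15, 1], [-57, -58, 19, 0, 0, -23, 1], [-76, -77, 26, 0, 0, -30, 1], [-95, -96, 32, 0, 0, -38, 1]]}}

```text
clock: 7.52
tool_pos: [0.5044, -0.0541, 0.1087]
eef_rot: [0.318, 0.948, -0.001, 0.001]
contact_force: [-0.6, -0.6, -0.3]
opening: 0.007
finger_force: 0.0
```

Run:
```python
from h import *
d=snap('side');s=snap('wrist');t=snap('top');p=pose();print(p,r.get_state()['q'].round(2))
def lab(im,pts,sn):
    im=im.copy()
    for P in pts:
        u,v=proj(sn,P); 
        if 0<u<640 and 0<v<400: cv2.drawMarker(im,(int(round(u)),int(round(v))),(0,0,255),0,7,1)
    return im
pts=[np.append(J(0,0)/1000,.04),np.append(J(-78,45)/1000,.039)]
a=cv2.resize(lab(d['frame'],pts,d)[150:230,250:370],(480,320))[:, :400]
b=cv2.resize(lab(t['frame'],pts,t)[115:215,270:395],(400,320))
w=cv2.resize(lab(s['frame'],pts,s),(448,280))
g=np.zeros((600,800,3),np.uint8);g[:320,:400]=a;g[:320,400:]=b;g[320:,:448]=w
cv2.imwrite('pics/c4.png',g[:,:,::-1])
```

```text
[503.92576589 -54.18954727 108.48097466 142.47352553] [ 0.36  0.81 -0.58  2.02  0.83  0.57  0.11]
```

View pics/c4.png

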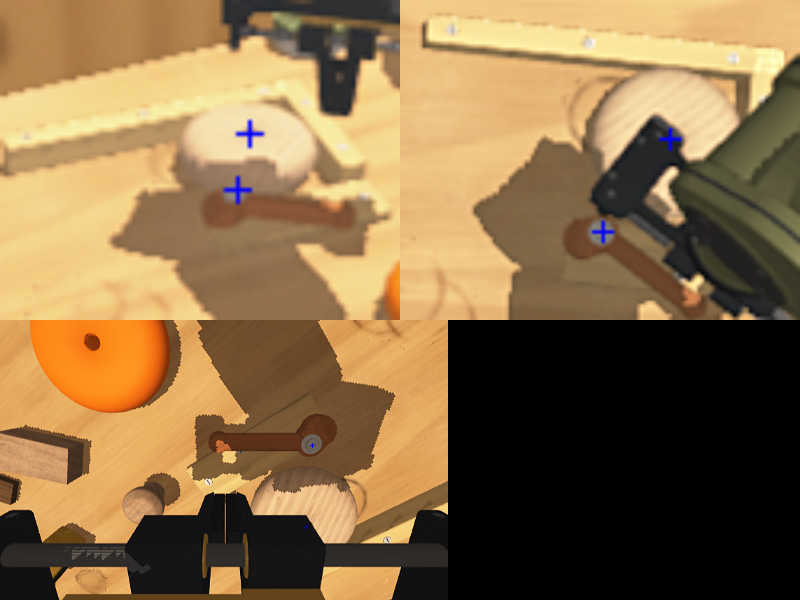

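The picture shows the disc in the corner. The marker for predicted home falls at the disc centre in the side view (250,133 of the panel), and the cam is still open. I check this numerically.

Run:
```python
from h import *
from scipy.optimize import least_squares
for n in('side','top','wrist'):
    s=snap(n);K=s['intrinsics'];T=s['world_to_cam'];V,U=np.mgrid[:400,:640]
    P=np.stack([(U-K[0,2])/K[0,0],(V-K[1,2])/K[1,1],np.ones_like(U)],-1)*s['z_map'][...,None]
    W=(P-T[:3,3])@T[:3,:3]*1000
    L=np.stack([(W[...,:2]-O)@DX,(W[...,:2]-O)@DY],-1)
    m=(abs(L).max(-1)<75)&(L[...,1]>-60)&(L[...,0]<60)&(s['z_map']>0)
    for lo,hi,R in((34,38.5,None),(15,25,61)):
        k=m&(W[...,2]>lo)&(W[...,2]<hi)&(np.hypot(*np.moveaxis(L,-1,0))>45)&(np.hypot(*np.moveaxis(L,-1,0))<68);q=L[k]
        if len(q)>15:
            f=least_squares(lambda c:np.hypot(q[:,0]-c[0],q[:,1]-c[1])-(R or c[2]),[0,0,57],loss='soft_l1').x;print(n,lo,len(q),f.round(1))
    a=L[m&(W[...,2]>38.5)&(W[...,2]<43)&(np.hypot(L[...,0],L[...,1])<66)]
    if len(a):print(n,'topface',len(a),a.mean(0).round(1),cv2.minEnclosingCircle(a.astype(np.float32)))
    # dark hole pixel
    g=cv2.cvtColor(s['frame'],cv2.COLOR_RGB2GRAY);k=m&(np.hypot(L[...,0],L[...,1])<14)&(g<110)
    if k.any():
        v,u=V[k].mean(),U[k].mean();p=ray(s,u,v,.04)[:2]*1000-O;print(n,'hole px',u,v,k.sum(),'jig',p@DX,p@DY)
```

```text
side 34 91 [ 2.8  1.7 54.4]
side 15 69 [ 3.9  1.6 57. ]
side topface 244 [-2.2  4.8] ((-4.427515506744385, 3.779933452606201), 55.916255950927734)
top 34 190 [ 1.1  0.  52.1]
top topface 487 [16.   0.4] ((0.561851978302002, -0.6650927066802979), 53.07367706298828)
wrist 34 2559 [-0.5  1.  49.6]
wrist 15 662 [ 0.8  1.  57. ]
wrist topface 3570 [-11.8  17.9] ((-2.088146448135376, 4.608398914337158), 47.14842987060547)
```

Three views put the disc within about 1–2 mm of home, which is the measurement noise. Next I descend behind the lever (tip at 18 mm, above the 12 mm arm) and sweep the arc around the pivot.

Call:
{"op": "move_arm", "data": {"motion": [[0, 0, 40, 0, 0, 0, 1], [0, 0, 75, 0, 0, 0, 1], [0, 0, 90, 0, 0, 0, 1], [0, 0, 90, 0, 0, 0, 1]]}}

```text
clock: 8.32
tool_pos: [0.5047, -0.0502, 0.0181]
eef_rot: [0.318, 0.948, -0.0, -0.0]
contact_force: [-0.3, 0.9, -0.0]
opening: 0.007
finger_force: 0.0
```

Call:
{"op": "move_arm", "data": {"motion": [[4, 0, 0, 0, 0, 0, 1], [7, 0, 0, 0, 0, 0, 1], [9.5, 0, 0, 0, 0, 0, 1]]}}

```text
clock: 8.7
tool_pos: [0.4975, -0.0456, 0.0194]
eef_rot: [0.319, 0.948, 0.0, 0.001]
contact_force: [1.0, -0.5, -0.5]
opening: 0.003
finger_force: 0.7
```

Call:
{"op": "move_arm", "data": {"motion": [[8, -1.4, 0, 0, 0, 6, 1], [16.2, -2, 0, 0, 0, 12, 1], [24.3, -1.7, 0, 0, 0, 18, 1], [32.4, -0.6, 0, 0, 0, 24, 1], [40.3, 1.4, 0, 0, 0, 30, 1]]}}

```text
clock: 9.32
tool_pos: [0.4663, -0.0201, 0.0193]
eef_rot: [0.555, 0.832, 0.001, 0.001]
contact_force: [1.6, -0.9, 1.1]
opening: 0.004
finger_force: 0.7
```

```bash
cat >> h.py <<'E'
def where():
    p=pose();q=np.array([(p[:2]-O)@DX,(p[:2]-O)@DY])-[-78,45];th=p[3]+90+4.6-360
    e=np.array([np.cos(np.radians(th)),np.sin(np.radians(th))])
    print('theta',th,'radial',q@e,'ccw off',q@[-e[1],e[0]],'z',p[2],'F',r.get_state()['contact_force'].round(1),'q7',r.get_state()['q'][6])
E
python3 -c "
from h import *
where()"
```

```text
theta -152.8386262958288 radial 74.6875658347391 ccw off 16.83564977495851 z 19.255018285541926 F [ 1.6 -0.9  1.1] q7 -0.632175848122737
```

Call:
{"op": "move_arm", "data": {"motion": [[8, -1.4, 0, 0, 0, 6, 1], [16.2, -2, 0, 0, 0, 12, 1], [24.3, -1.7, 0, 0, 0, 18, 1], [32.4, -0.6, 0, 0, 0, 24, 1], [40.3, 1.4, 0, 0, 0, 30, 1]]}}

```text
clock: 9.95
tool_pos: [0.4515, 0.017, 0.0191]
eef_rot: [0.752, 0.66, -0.0, 0.001]
contact_force: [1.3, -2.5, 0.3]
opening: 0.007
finger_force: 0.7
```

Call:
{"op": "move_arm", "data": {"motion": [[8, -1.4, 0, 0, 0, 6, 1], [16.2, -2, 0, 0, 0, 12, 1], [24.3, -1.7, 0, 0, 0, 18, 1], [32.4, -0.6, 0, 0, 0, 24, 1], [40.3, 1.4, 0, 0, 0, 30, 1]]}}

```text
clock: 10.58
tool_pos: [0.4571, 0.0567, 0.019]
eef_rot: [0.897, 0.443, -0.001, 0.001]
contact_force: [0.4, -1.7, 0.2]
opening: 0.004
finger_force: 0.7
```

```bash
python3 -c "
from h import *
where()"
```

```text
theta -212.85594359964352 radial 76.76333521573653 ccw off 17.81377524830924 z 19.03602761933509 F [ 0.4 -1.7  0.2] q7 -1.9936341722495172
```

Call:
{"op": "move_arm", "data": {"motion": [[5.3, -1, 0, 0, 0, 4, 1], [10.8, -1.7, 0, 0, 0, 8, 1], [16.2, -2, 0, 0, 0, 12, 1]]}}

```text
clock: 10.95
tool_pos: [0.465, 0.0709, 0.019]
eef_rot: [0.938, 0.347, -0.001, 0.0]
contact_force: [-1.2, -1.1, 0.9]
opening: 0.009
finger_force: 0.7
```

Run:
```python
from h import *
where();p=pose();print(p)
# fixed-yaw push: tool rect 18x35 vs lever edge line, lever half width 8.5, at lever angle th
yaw=p[3];a=np.radians(yaw-Y*180/np.pi);tx=np.array([np.cos(a),np.sin(a)]);ty=np.array([tx[1],-tx[0]])
q0=None
for th in np.arange(-225,-251,-3):
    t=np.radians(th);e=np.array([np.cos(t),np.sin(t)]);n=np.array([-e[1],e[0]])
    h=9*abs(tx@n)+17.5*abs(ty@n)
    c=-(9*np.sign(tx@n)*tx+17.5*np.sign(ty@n)*ty) # contact corner
    q=np.array([-78,45])+(76-c@e)*e+(8.5+h)*n
    if q0 is None:q0=q-0
    print(th,'shift tool x,y',((q-q0)@tx).round(1),((q-q0)@ty).round(1),'centre radius',(76-c@e).round(1),'h',h.round(1))
```

```text
theta -224.77324120956024 radial 77.0545347407363 ccw off 18.02575612007814 z 19.011939880775394 F [-1.2 -1.1  0.9] q7 -2.10078524967076
[465.006817    70.85534935  19.01193988  40.62675879]
-225 shift tool x,y 0.0 0.0 centre radius 93.5 h 9.1
-228 shift tool x,y 4.0 -0.3 centre radius 93.0 h 10.0
-231 shift tool x,y 8.0 -0.4 centre radius 92.4 h 10.8
-234 shift tool x,y 12.0 -0.3 centre radius 91.8 h 11.7
-237 shift tool x,y 16.0 -0.0 centre radius 91.2 h 12.5
-240 shift tool x,y 20.0 0.5 centre radius 90.5 h 13.3
-243 shift tool x,y 23.9 1.2 centre radius 89.8 h 14.0
-246 shift tool x,y 27.8 2.1 centre radius 89.1 h 14.7
-249 shift tool x,y 31.6 3.2 centre radius 88.3 h 15.4
```

Call:
{"op": "move_arm", "data": {"motion": [[4, -0.8, 0, 0, 0, 3, 1], [8, -1.4, 0, 0, 0, 6, 1], [12.1, -1.8, 0, 0, 0, 9, 1]]}}

```text
clock: 11.32
tool_pos: [0.4737, 0.0808, 0.0188]
eef_rot: [0.962, 0.272, -0.0, -0.0]
contact_force: [-1.7, -0.3, 0.8]
opening: 0.005
finger_force: 0.7
```

Call:
{"op": "move_arm", "data": {"motion": [[2, -0.4, 0, 0, 0, 1.5, 1], [4, -0.8, 0, 0, 0, 3, 1]]}}

```text
clock: 11.58
tool_pos: [0.4767, 0.0835, 0.0187]
eef_rot: [0.969, 0.248, -0.0, -0.0]
contact_force: [-2.5, -1.2, 0.1]
opening: 0.004
finger_force: 1.0
```

Call:
{"op": "move_arm", "data": {"motion": [[2, -0.4, 0, 0, 0, 1.5, 1], [4, -0.8, 0, 0, 0, 3, 1]]}}

```text
clock: 11.82
tool_pos: [0.4778, 0.0851, 0.0185]
eef_rot: [0.975, 0.223, -0.002, 0.001]
contact_force: [-7.5, -2.0, 3.5]
opening: 0.005
finger_force: 3.4
```

```bash
python3 -c "
from h import *
where()"
```

```text
theta -239.6873624628717 radial 77.11844588580016 ccw off 19.510244512715182 z 18.481448080296115 F [-7.5 -2.   3.5] q7 -2.2308319876747937
```

The cam has met the disc and resistance is rising (7.8 N). Tightening on in small steps.

Call:
{"op": "move_arm", "data": {"motion": [[2, -0.3, 0, 0, 0, 1, 1], [4, -0.6, 0, 0, 0, 2, 1]]}}

```text
clock: 12.08
tool_pos: [0.4786, 0.0861, 0.0183]
eef_rot: [0.979, 0.206, -0.005, 0.002]
contact_force: [-10.9, -2.3, 6.6]
opening: 0.005
finger_force: 5.6
```

Call:
{"op": "move_arm", "data": {"motion": [[2, -0.3, 0, 0, 0, 1, 1], [4, -0.6, 0, 0, 0, 2, 1]]}}

```text
clock: 12.32
tool_pos: [0.4793, 0.0871, 0.0182]
eef_rot: [0.982, 0.189, -0.007, 0.003]
contact_force: [-16.3, -3.7, 9.7]
opening: -0.0
finger_force: 7.9
```

```bash
python3 -c "
from h import *
where()"
```

```text
theta -243.6402450226207 radial 76.89348346891356 ccw off 22.66476807448061 z 18.18729900374883 F [-16.3  -3.7   9.7] q7 -2.261525010920373
```

Call:
{"op": "move_arm", "data": {"motion": [[3, -0.3, 0, 0, 0, 0, 1], [6, -0.4, 0, 0, 0, 0, 1]]}}

```text
clock: 12.58
tool_pos: [0.4811, 0.0882, 0.018]
eef_rot: [0.982, 0.189, -0.01, 0.004]
contact_force: [-22.4, -4.2, 13.9]
opening: 0.002
finger_force: 11.3
```

Call:
{"op": "move_arm", "data": {"motion": [[3, -0.3, 0, 0, 0, 0, 1], [6, -0.4, 0, 0, 0, 0, 1], [6, -0.4, 0, 0, 0, 0, 1]]}}

```text
clock: 12.95
tool_pos: [0.4827, 0.0893, 0.0178]
eef_rot: [0.982, 0.19, -0.014, 0.005]
contact_force: [-26.4, -5.8, 18.2]
opening: 0.006
finger_force: 13.5
```

```bash
python3 -c "
from h import *
where()"
```

```text
theta -243.5493995743359 radial 77.6422819061904 ccw off 18.588095896321303 z 17.765682237138154 F [-26.4  -5.8  18.2] q7 -2.245248833191607
```

Call:
{"op": "move_arm", "data": {"motion": [[3, -0.3, -0.5, 0, 0, 0, 1], [6, -0.2, -1, 0, 0, 0, 1], [6, -0.2, -1, 0, 0, 0, 1]]}}

```text
clock: 13.32
tool_pos: [0.4841, 0.0901, 0.018]
eef_rot: [0.982, 0.19, -0.018, 0.006]
contact_force: [-32.5, -6.2, 16.7]
opening: -0.002
finger_force: 16.5
```

```bash
python3 -c "
from h import *
where();d=snap('side');cv2.imwrite('pics/s5.png',cv2.resize(d['frame'][130:250,230:390,::-1],None,fx=5,fy=5))"
```

```text
theta -243.51935539930832 radial 77.87416218422062 ccw off 16.940031934005084 z 17.960801808613457 F [-32.5  -6.2  16.7] q7 -2.235384358690355
```

View pics/s5.png

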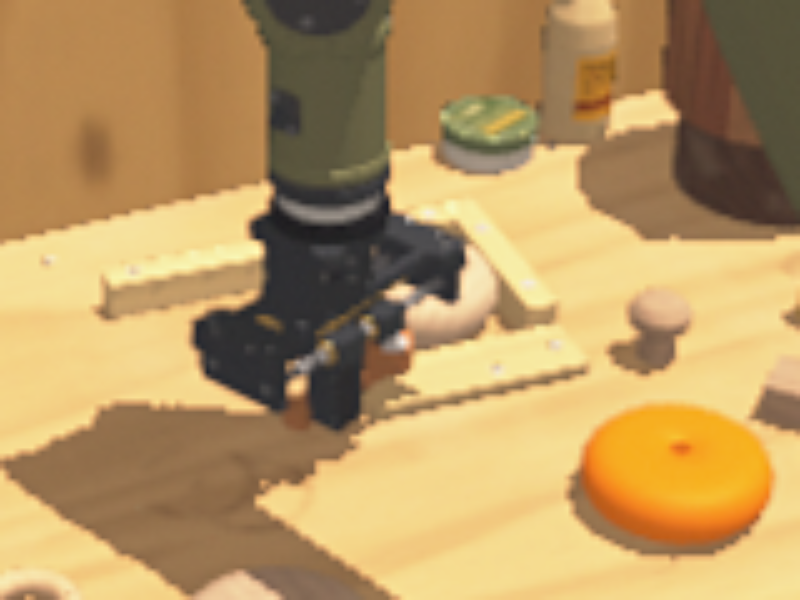

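The side view shows the lever swung round to the mouth (fingers at 340,400) and the disc in the corner (450,300). One more nudge, then release.

Call:
{"op": "move_arm", "data": {"motion": [[3, 0, 0, 0, 0, 0, 1], [5, 0, 0, 0, 0, 0, 1], [5, 0, 0, 0, 0, 0, 1]]}}

```text
clock: 13.75
tool_pos: [0.4852, 0.0907, 0.0177]
eef_rot: [0.982, 0.19, -0.021, 0.007]
contact_force: [-38.4, -7.5, 21.0]
opening: 0.002
finger_force: 19.6
```

Call:
{"op": "move_arm", "data": {"motion": [[-12, 0, 0, 0, 0, 0, 1], [-28, 0, -1, 0, 0, 0, 1], [-45, 0, -10, 0, 0, 0, 1], [-45, 0, -60, 0, 0, 0, 1], [-45, 0, -110, 0, 0, 0, 1]]}}

```text
clock: 14.38
tool_pos: [0.4665, 0.0833, 0.1309]
eef_rot: [0.982, 0.189, 0.0, 0.0]
contact_force: [1.9, 0.6, -1.4]
opening: 0.003
finger_force: 0.0
```

Run:
```python
from h import *
p=pose();print(p,r.get_state()['contact_force'].round(1))
d=snap('side');t=snap('top');s=snap('wrist')
g=np.zeros((600,800,3),np.uint8);g[:300,:400]=cv2.resize(d['frame'][140:230,250:370],(400,300));g[:300,400:]=cv2.resize(t['frame'][115:220,265:405],(400,300));g[300:,:480]=cv2.resize(s['frame'],(480,300))
cv2.imwrite('pics/c6.png',g[:,:,::-1])
```

```text
[466.50217185  83.30033792 130.93860079  21.73283096] [ 1.9  0.6 -1.4]
```

View pics/c6.png

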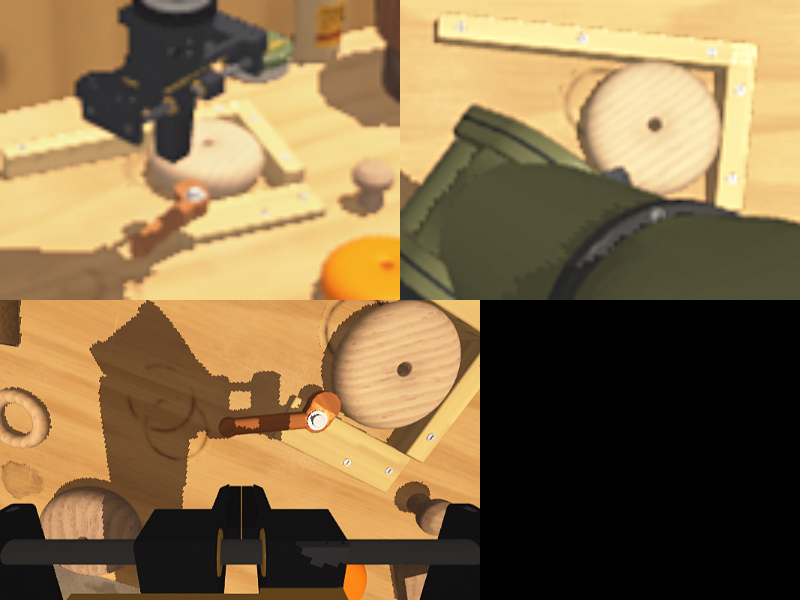

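The top view shows the disc snug in the corner with its hole at panel (655,125). The wrist view shows the cam on the rim and the hole at (404,369). Next: hole position from both views, and the lever angle.

Run:
```python
from h import *
H=[]
for n,c,k in(('top',(354,158.7),6),('wrist',(538.7,92),14)):
    s=snap(n);g=cv2.cvtColor(s['frame'],cv2.COLOR_RGB2GRAY).astype(float);u,v=map(int,c)
    w=g[v-k:v+k+1,u-k:u+k+1];w=np.clip(np.median(w)*.75-w,0,None);yy,xx=np.mgrid[v-k:v+k+1,u-k:u+k+1]
    px=(w*xx).sum()/w.sum(),(w*yy).sum()/w.sum();a,b=ray(s,*px,.04),ray(s,*px,0);H.append((a,(a-b)/np.linalg.norm(a-b)))
    q=a[:2]*1000-O;print(n,px,a.round(4),'jig',q@DX,q@DY)
    if n=='wrist':
        L=ray(s,228*4/3,(426-300)*4/3,.032);q=L[:2]*1000-J(-78,45);print('lever ang',np.degrees(np.arctan2(q@DY,q@DX)),np.hypot(*q))
A=np.stack([H[0][1],-H[1][1]],1);t=np.linalg.lstsq(A,H[1][0]-H[0][0],rcond=None)[0]
P=(H[0][0]+t[0]*H[0][1]+H[1][0]+t[1]*H[1][1])/2;print('tri',P)
p=pose();x=(H[0][0]+H[1][0])[:2]*500;print(p,x);rows(p,(*x,100,60));rows((*x,100,60),(*x,54,60),2)
```

```text
top (np.float64(353.69011406844106), np.float64(158.31416349809885)) [ 0.6025 -0.0269  0.04  ] jig -0.5334731241419824 0.06133151636924934
wrist (np.float64(541.8915664505797), np.float64(87.4691806661226)) [ 0.603  -0.0249  0.04  ] jig -0.19275781319228327 2.0726063184354135
lever ang 120.65157221085957 91.66874134816486
tri [ 0.60361207 -0.02717106  0.03615115]
[466.50538136  82.95393126 129.58102658  21.70714767] [602.72362393 -25.90734645]
dist 174.0 rows [[np.float64(17.3), np.float64(30.3), np.float64(5.9), np.float64(-7.7)], [np.float64(34.5), np.float64(60.6), np.float64(11.8), np.float64(-15.3)], [np.float64(51.8), np.float64(90.9), np.float64(17.7), np.float64(-23.0)], [np.float64(69.0), np.float64(121.2), np.float64(23.7), np.float64(-30.6)], [np.float64(86.3), np.float64(151.5), np.float64(29.6), np.float64(-38.3)]]
dist 0.0 rows [[np.float64(0.0), np.float64(0.0), np.float64(23.0), np.float64(-0.0)], [np.float64(0.0), np.float64(0.0), np.float64(46.0), np.float64(-0.0)]]
```

Run:
```python
from h import *
for n in('wrist','side'):
    s=snap(n);hsv=cv2.cvtColor(s['frame'],cv2.COLOR_RGB2HSV)
    K=s['intrinsics'];T=s['world_to_cam'];V,U=np.mgrid[:400,:640]
    P=np.stack([(U-K[0,2])/K[0,0],(V-K[1,2])/K[1,1],np.ones_like(U)],-1)*s['z_map'][...,None]
    W=(P-T[:3,3])@T[:3,:3]*1000;q=W[...,:2]-J(-78,45);x,y=q@DX,q@DY;rr=np.hypot(x,y)
    k=(rr>45)&(rr<85)&(abs(W[...,2]-32)<3.5)&(np.degrees(np.arctan2(y,x))>90)
    a=np.stack([x[k],y[k]],1).astype(np.float32);l=cv2.fitLine(a,cv2.DIST_HUBER,0,.01,.01).ravel()
    print(n,len(a),a.mean(0),W[k][:,2].mean(),'ang centroid',np.degrees(np.arctan2(a[:,1].mean(),a[:,0].mean())),'line',np.degrees(np.arctan2(l[1],l[0])))
```

```text
wrist 1089 [-32.043613  56.387062] 30.969669241413026 ang centroid 119.60868 line -57.461544
side 40 [-32.882607  57.276024] 32.32925382052902 ang centroid 119.860466 line -60.90011
```

The lever stands at about 120.3° of closure (2.10 rad), less than the loaded finger position suggested, so part of that was flex. I'll tighten a little more, pushing further out on the lever.

Call:
{"op": "move_arm", "data": {"motion": [[0, -6, 50, 0, 0, 0, 1], [0, -6, 95, 0, 0, 0, 1], [0, -6, 112, 0, 0, 0, 1], [0, -6, 112, 0, 0, 0, 1]]}}

```text
clock: 15.22
tool_pos: [0.4622, 0.0887, 0.0157]
eef_rot: [0.982, 0.19, -0.002, 0.001]
contact_force: [-0.3, -0.6, 0.4]
opening: 0.007
finger_force: 0.0
```

Call:
{"op": "move_arm", "data": {"motion": [[6, 0, 0, 0, 0, 0, 1], [12, 0, 0, 0, 0, 0, 1], [17, 0, 0, 0, 0, 0, 1], [21, 0, 0, 0, 0, 0, 1], [25, 0, 0, 0, 0, 0, 1]]}}

```text
clock: 15.85
tool_pos: [0.4771, 0.0954, 0.0176]
eef_rot: [0.982, 0.19, -0.008, 0.002]
contact_force: [-20.6, -1.3, 8.4]
opening: 0.005
finger_force: 10.3
```

```bash
python3 -c "
from h import *
where()"
```

```text
theta -243.50138354244228 radial 85.43017017322421 ccw off 21.3958097816348 z 17.630098882691463 F [-20.6  -1.3   8.4] q7 -2.336853170692128
```

Call:
{"op": "move_arm", "data": {"motion": [[4, 0, 0, 0, 0, 0, 1], [8, 0, 0, 0, 0, 0, 1], [12, 0, 0, 0, 0, 0, 1], [12, 0, 0, 0, 0, 0, 1]]}}

```text
clock: 16.35
tool_pos: [0.4807, 0.0976, 0.0172]
eef_rot: [0.982, 0.191, -0.015, 0.003]
contact_force: [-31.4, -2.2, 14.5]
opening: 0.01
finger_force: 15.6
```

Call:
{"op": "move_arm", "data": {"motion": [[4, 0, 0, 0, 0, 0, 1], [8, 0, 0, 0, 0, 0, 1], [8, 0, 0, 0, 0, 0, 1]]}}

```text
clock: 16.73
tool_pos: [0.4828, 0.0989, 0.0169]
eef_rot: [0.981, 0.191, -0.02, 0.004]
contact_force: [-40.4, -4.2, 22.8]
opening: 0.008
finger_force: 20.5
```

```bash
python3 -c "
from h import *
where()"
```

```text
theta -243.3705145328222 radial 86.58197937991999 ccw off 14.61866880138542 z 16.8616649522689 F [-40.4  -4.2  22.8] q7 -2.3002047222515167
```

Call:
{"op": "move_arm", "data": {"motion": [[4, 0, -1, 0, 0, 0, 1], [8, 0, -2, 0, 0, 0, 1], [11, 0, -2, 0, 0, 0, 1], [11, 0, -2, 0, 0, 0, 1]]}}

```text
clock: 17.23
tool_pos: [0.4847, 0.0999, 0.0171]
eef_rot: [0.981, 0.191, -0.028, 0.007]
contact_force: [-53.1, -4.8, 20.2]
opening: 0.004
finger_force: 26.7
```

Call:
{"op": "move_arm", "data": {"motion": [[-20, 0, 0, 0, 0, 0, 1], [-45, 0, -1, 0, 0, 0, 1], [-65, 0, -10, 0, 0, 0, 1], [-65, 0, -60, 0, 0, 0, 1], [-65, 0, -110, 0, 0, 0, 1]]}}

```text
clock: 17.85
tool_pos: [0.4556, 0.0851, 0.1318]
eef_rot: [0.982, 0.189, 0.0, 0.0]
contact_force: [1.7, -0.4, -1.1]
opening: 0.005
finger_force: 0.0
```

```bash
cat > lev.py <<'E'
from h import *
print(pose())
for n in('wrist','side'):
    s=snap(n)
    K=s['intrinsics'];T=s['world_to_cam'];V,U=np.mgrid[:400,:640]
    P=np.stack([(U-K[0,2])/K[0,0],(V-K[1,2])/K[1,1],np.ones_like(U)],-1)*s['z_map'][...,None]
    W=(P-T[:3,3])@T[:3,:3]*1000;q=W[...,:2]-J(-78,45);x,y=q@DX,q@DY;rr=np.hypot(x,y)
    k=(rr>45)&(rr<85)&(abs(W[...,2]-32)<3.5)&(np.degrees(np.arctan2(y,x))>90)
    a=np.stack([x[k],y[k]],1)
    print(n,len(a),a.mean(0),'ang centroid',np.degrees(np.arctan2(a[:,1].mean(),a[:,0].mean())))
E
python3 lev.py
```

```text
[455.63925149  85.07220999 131.84014169  21.77316541]
wrist 1090 [-32.15488463  56.29443312] ang centroid 119.73462751906936
side 37 [-33.72923518  57.09296875] ang centroid 120.57363365034931
```

With 53 N instead of 38 N the lever rests at the same angle, so the cam is as tight as it goes and holds by itself. On to the hole.

```bash
python3 -c "
from h import *
rows(pose(),(602.7,-26.5,100,60))"
```

```text
dist 183.0 rows [[np.float64(18.5), np.float64(31.6), np.float64(6.9), np.float64(-7.7)], [np.float64(36.9), np.float64(63.3), np.float64(13.9), np.float64(-15.3)], [np.float64(55.4), np.float64(94.9), np.float64(20.8), np.float64(-23.0)], [np.float64(73.9), np.float64(126.5), np.float64(27.7), np.float64(-30.6)], [np.float64(92.3), np.float64(158.2), np.float64(34.7), np.float64(-38.3)]]
```

Call:
{"op": "move_arm", "data": {"motion": [[18, 32, 6, 0, 0, -8, 1], [37, 63, 14, 0, 0, -15, 1], [55, 95, 20, 0, 0, -23, 1], [74, 126, 28, 0, 0, -31, 1], [92, 158, 32, 0, 0, -38, 1]]}}

```text
clock: 18.58
tool_pos: [0.6004, -0.0287, 0.0976]
eef_rot: [0.866, 0.5, 0.0, 0.0]
contact_force: [-0.0, 0.3, -0.0]
opening: 0.006
finger_force: 0.0
```

Call:
{"op": "move_arm", "data": {"motion": [[0, 0, 22, 0, 0, 0, 1], [0, 0, 43, 0, 0, 0, 1], [0, 0, 43, 0, 0, 0, 1], [0, 0, 43, 0, 0, 0, 1]]}}

```text
clock: 19.08
tool_pos: [0.5991, -0.026, 0.055]
eef_rot: [0.867, 0.499, 0.0, -0.0]
contact_force: [0.1, -0.6, -0.4]
opening: 0.005
finger_force: 0.0
```

Run:
```python
from h import *
print(pose(),r.get_state()['eef_rot'])
rows(pose(),(602.7,-26.5,55,60),1)
d=snap('side');cv2.imwrite('pics/s7.png',cv2.resize(d['frame'][140:230,250:370,::-1],None,fx=6,fy=6))
```

```text
[599.05929936 -25.9991318   55.04252429  59.8786595 ] [ 8.66554357e-01  4.99082691e-01  6.02767385e-06 -1.17658740e-04]
dist 4.0 rows [[np.float64(1.4), np.float64(3.4), np.float64(0.0), np.float64(-0.1)]]
```

View pics/s7.png

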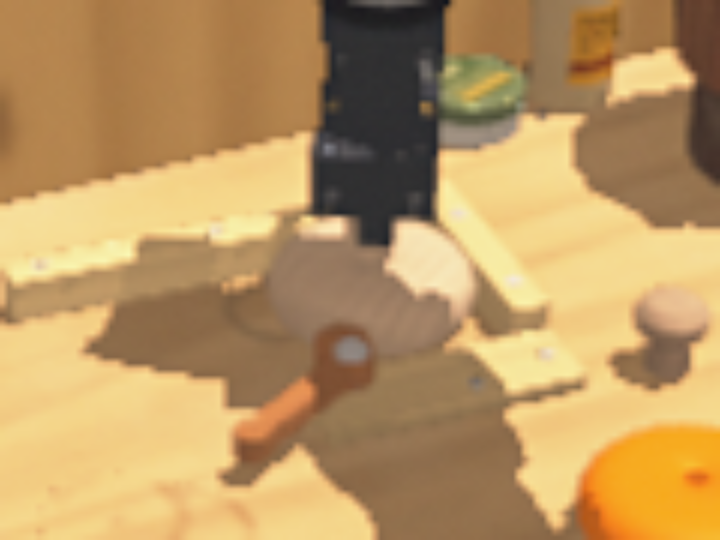

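The fingertips (375,240) stand above the middle of the clamped disc, the cam is against its rim at (345,345), and the lever is round towards the mouth. I correct the remaining 4 mm and hold.

Call:
{"op": "move_arm", "data": {"motion": [[1.4, 3.4, 0, 0, 0, 0, 1], [1.4, 3.4, 0, 0, 0, 0, 1], [1.4, 3.4, 0, 0, 0, 0, 1], [1.4, 3.4, 0, 0, 0, 0, 1]]}}

```text
clock: 19.62
tool_pos: [0.603, -0.0277, 0.0548]
eef_rot: [0.867, 0.498, -0.0, 0.0]
contact_force: [0.1, 0.6, -0.4]
opening: 0.004
finger_force: 0.0
```

```bash
python3 -c "
from h import *
p=pose();print(p)
if abs(p[:2]-[602.7,-26.5]).max()<2.5 and 48<p[2]<65: print(finish_job())"
```

```text
[602.99187157 -27.68623439  54.75740818  59.78627465]
the job is handed in; nothing more can be done
None
```

The job is handed in at about 20 s: the disc is home in the corner to within about 1–2 mm, the cam lever sits at about 2.1 rad and did not move under a 53 N push, and the fingertips point straight down about 15 mm above the hole without touching.

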